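# Take the left-hand-threaded cap off the hydrogen trap

### The arm

A 6-joint arm with a two-finger parallel gripper is mounted at the origin on the work surface. World frame = base frame: x ahead of the robot, y to its left, z up, the work surface at z = 0. Lengths are in m, angles in rad, forces in N, time in s.
With the tool pointing down it reaches from about 0.35 to 0.975 m from the base axis. Payload 4.9 kg.
Tool frame: the origin (TCP) lies on the mounting face of the last link; the fingertips stand 173 mm ahead of it and the grasp point (between the pads) lies 155 mm ahead of it; z points along the fingers, y is the direction in which the jaws open and shut (so a half turn about z gives the same grasp; the last joint's range is limited). The gripper opens to 85 mm and grips with 20 to 120 N. Pads are 22 mm wide; open, the fingers measure 114 mm over their backs; the gripper's body (76 mm by 85 mm) begins 54 mm behind the grasp point. The pads swing forward as they close: fully open they stand 13 mm farther back than shut.
Start: joints at [-1.383, 0.053, 1.613, -0, 1.476, -0.119], TCP at [0.189, -0.596, 0.405] pointing down, gripper open.
Joint ranges: [-3.01, 3.01], [-1.01, 2.22], [0.06, 2.58], [-1.02, 4.17], [0.09, 2.62], [-3.14, 3.14]. Speed limits (rad/s): [2.57, 2.57, 3.14, 3.14, 3.14, 3.14].

### API

Orientations are given as a unit quaternion [w, x, y, z].
In Python, from plant import manip gives the robot as it stands.
- The arm moves only by the tool play_rows, never from a script. Its argument "increments" is a list of rows, each an object with "offset": the shift along the tool's x, y, z in mm, a list of three; "twist": the turn about the tool's z in rad; "grip": the opening, from 0 (shut) to 1 (fully open). In form: [{"offset": [dx, dy, dz], "twist": twist, "grip": grip}, ...]. A call has 1 to 5 rows; each row is the pose to reach, as a shift and turn from the pose commanded when the call began, along the tool's axes at that moment; what a row does not reach only later rows make up. A row lasts 1/12 s, in which the tool goes at most 41.7 mm and 7.16 degrees, less where a joint would pass 70% of its speed; a pose out of reach is approached as far as the arm can. A call with a gripper value outside its range is refused whole. The fingers move at their own pace and stop on an object; the grip force is fixed at half the most. Time passes only in rows, so rows that repeat a pose let the fingers close. It gives the time, the measured TCP pose, the force and the opening at its end, in the units of the state.
- manip.state(): the state, without advancing time (a new reading comes with each control period).
- manip.grab_frame(name): name is "scene" or "side" or "wrist"; returns the picture (384x512x3 uint8, blue, green, red); there is no depth.
- manip.get_calibration(name): a dict with "fx", "fy", "cx", "cy" (pixels), "T" (4x4, takes a point from camera to world coordinates). Camera axes: x right, y down, z forward; pixel columns grow to the right and rows downward; lengths in m; the calibration is good to about 2 mm. A picture is of the moment at which its call begins: read the wrist's pose just before it. get_calibration takes no time and is no camera call; for the wrist camera it gives the pose at the moment of the call.
- manip.job_done(): hands the job in, once; it reports no verdict.
Trained networks look in the newest picture that a camera, given by its name, has taken for a name from the list of things; names that differ only in an ending like _2 or _b are one class to them, and where a whole thing is asked for, a point or a joint stands for the part that bears it (a point fixed in the world has none). Each returns a list of dicts, best first, with "p" (0 to 1); they miss things now and then, are a little off and sometimes report something else, mostly with a low value. They report only what shows in the picture. A call takes as long as a camera call. They do not tell look-alikes from the thing itself.
- manip.boxes_of(query, camera): "xyz" ([x, y, z] in m, in the coordinates of the camera as it stood for that picture, good to about 4 mm: the middle of the surface that is visible of it).
- manip.tip_of(query, camera): "xyz" ([x, y, z] in m, in the coordinates of the camera as it stood for that picture, good to about 4 mm: a listed point, or the origin of a listed thing).
The state is a dict: "time": time; "joint_pos": joint angles; "joint_vel": joint speeds; "joint_efforts": joint torques, N m; "tool_pos": TCP position; "tool_rot": TCP orientation; "contact_force": force on the tool from outside, world axes, zero at the start; "ft_torque": the same for the moment, N m; "gripper_width": opening from 0.0 (shut) to 1.0 (fully open).
Only numpy, scipy, OpenCV 4.12 (cv2) and the standard library are available. Lean on these libraries where they do the work, as an engineer would, in place of code of your own. Each camera call takes 0.05 s, during which the arm holds its last target. There are 200 camera calls.

### The job

The filter in the hydrogen trap (red band) is due for a change: unscrew its brass cap, which like all fuel-gas fittings has a left-hand thread, and set it down gently, open side down, flat on the floor of the white parts tray. Let it come off by its thread without forcing or pulling it, and leave the blue-banded nitrogen trap's cap and everything else as they are.

Things in the scene. Friction and masses are not known exactly. Their poses are not given: they have to be found in the camera images.
- h2_trap: Hydrogen gas trap fixed to the bench: round housing 80 mm across and 40 mm high with a red band and red shoulder, then a neck 40 mm across up to 60 mm, from which a threaded post (30 mm across the thread, hidden under the cap) stands up to 86 mm. Origin on its axis at bench level, z up.
- h2_cap: Loose brass hexagonal cap (about 110 g) screwed on the hydrogen trap: 44 mm across flats, 51 mm across corners, 30 mm high, red dot on top, dark notches on its six corners. Origin on its axis at its lower rim, z up; one pair of flats faces its +y and -y, the others every 60 degrees. Starts fully home, rim 61 mm above the bench.
- h2_seat (a point): Centre of the top of the hydrogen trap's neck, 60 mm above the bench, on the cap's axis. A spring pin in the post pushes the cap up, with about 7 N when home, 5 N after 5 mm of climb and nothing beyond. Contact between cap and trap (spring, thread, seat together; about 12 N when home) must never pass 22 N, nor 14 N once the cap is over 7 mm up: climb with it by feel, do not push, pull or tighten.
- n2_trap: Nitrogen trap fixed to the bench, same form and size as the hydrogen trap but with a blue band. Origin on its axis at bench level.
- n2_cap (a joint): Turn of the nitrogen trap's cap (same size, blue dot, no notches), rad, 0 = tight, positive anticlockwise from above. Leave it alone.
- tray: White parts tray fixed to the bench, 190 mm (its x) by 160 mm (its y), rim 24 mm high, walls 4 mm, floor about 4 mm thick. Origin at the centre of its underside, z up.
- ferrule: Loose copper ring in the tray, 26 mm across, 12 mm high, standing in the tray's +x part about 40 mm to its +y side. Origin under its centre.
- spacer: Loose aluminium ring in the tray, 28 mm across, 10 mm high, in the tray's +x part about 40 mm to its -y side. Origin under its centre.
- wrench: Bystander: steel wrench lying on the bench beyond the traps.
- vial: Bystander: small amber vial, 28 mm across, 60 mm high.
- beaker: Bystander: glass beaker, 70 mm across, 90 mm high.
- septa_box: Bystander: green plastic box 70 by 100 by 30 mm.
- screwdriver: Bystander: screwdriver lying on the bench.
- h2_cap_top (a point): Centre of the cap's top, 30 mm above its rim. Left-hand thread: it unscrews clockwise seen from above (yaw falling), climbing somewhere between 5 and 30 mm a turn (the lead is not marked), and comes free after roughly a third to two thirds of a turn; the hand must climb with it. The thread has about 2 mm of up-and-down play; a cap let go on it keeps its turn but may settle that far.
Not all that is in view belongs to the job. There is more than one size of the h2_cap; the job needs the largest.

How it is judged:
By the outcome, as a careful person would: the job done as asked, in the order asked, and still so for the second after the job is handed in, with the robot touching nothing.
It also fails if it takes over 67 s, if anything falls off the work surface, if the arm or the gripper's body presses on something with over 40 N, if the wrist force passes 120 N, or if a joint passes its speed limit or range.

## Working session

There is one attempt and no reset: what is moved stays moved. The work goes in short steps, Python scripts to look and compute and a tool call to move; the robot and the scene stay as the last step left them, time stands still between calls to the robot, and variables do not carry over. Pictures are saved under pics/ and viewed, about 8 in all and at most 12, crops included, and the job is handed in when it is done.

Besides the shell and the picture viewer there is one more tool, called as name(argument=value, ...) on one line, values as JSON. play_rows: Moves the arm, as the interface text tells. Its arguments: {"type":"object","properties":{"increments":{"type":"array"}},"required":["increments"]}

```bash
mkdir -p pics
cat > h.py <<'E'
import numpy as np, cv2
from plant import manip
def w(cam,xyz,T=None):
    T=np.array(manip.get_calibration(cam)["T"]) if T is None else T
    return (T@np.r_[xyz,1])[:3]
E
python3 - <<'E'
from h import *
np.set_printoptions(precision=4,suppress=True)
ims=[]
for c in ["scene","side"]:
    im=manip.grab_frame(c); ims.append(im)
    for q in ["h2_trap","h2_cap","h2_cap_top","n2_trap","tray","ferrule","spacer","vial","beaker","septa_box"]:
        for f in ["tip_of"]:
            print(c,q,[(round(d["p"],2),w(c,d["xyz"]).round(4).tolist()) for d in getattr(manip,f)(q,c)[:4]])
    k=manip.get_calibration(c); print(k["fx"],k["cx"],k["cy"],np.array(k["T"]))
for c,im in zip(["scene","side"],ims): cv2.imwrite(f"pics/{c}0.png",cv2.resize(im,None,fx=1.5,fy=1.5))
print(manip.state())
E
```

```text
scene h2_trap [(0.68, [0.5589, 0.0672, -0.0015])]
scene h2_cap [(0.7, [0.5583, 0.0678, 0.063])]
scene h2_cap_top [(0.75, [0.5577, 0.0723, 0.0935]), (0.51, [0.6333, 0.1615, 0.0194])]
scene n2_trap [(0.92, [0.5513, -0.19, 0.0016])]
scene tray [(0.78, [0.464, 0.3034, -0.0001])]
scene ferrule [(0.65, [0.5297, 0.3301, 0.0036])]
scene spacer [(0.54, [0.5264, 0.2606, 0.0001]), (0.35, [0.7166, 0.2304, -0.0024])]
scene vial [(0.6, [0.7376, 0.1105, -0.0006]), (0.36, [0.5276, 0.3268, 0.0045]), (0.3, [0.7151, 0.229, -0.0009])]
scene beaker [(0.71, [0.7195, 0.2311, -0.001])]
scene septa_box [(0.85, [0.6833, 0.4001, -0.0026]), (0.29, [0.7041, -0.1179, -0.0038])]
451.38108830498646 250.68350921066641 198.3327555412198 [[-0.5517  0.4815 -0.681   1.3208]
 [ 0.834   0.3097 -0.4567  0.5698]
 [-0.0089 -0.8199 -0.5724  0.705 ]
 [ 0.      0.      0.      1.    ]]
side h2_trap [(0.76, [0.5585, 0.064, 0.0028]), (0.71, [0.5504, -0.1915, -0.0004])]
side h2_cap [(0.92, [0.5553, 0.0666, 0.0605]), (0.71, [0.6246, 0.1551, -0.0021]), (0.57, [0.4583, 0.0161, -0.0003])]
side h2_cap_top [(0.84, [0.6261, 0.1591, 0.030
[... 454 characters left out ...]
8, -0.0036])]
472.5774605943194 251.386981387722 196.72587783203474 [[-0.9706 -0.113   0.2125  0.3846]
 [-0.2404  0.4962 -0.8343  0.8804]
 [-0.0112 -0.8608 -0.5088  0.609 ]
 [ 0.      0.      0.      1.    ]]
{'time': 1.1, 'joint_pos': array([-1.383 ,  0.0527,  1.6129,  0.    ,  1.476 , -0.119 ]), 'joint_vel': array([-0.0002,  0.0001,  0.0003,  0.0002, -0.0003, -0.0007]), 'joint_efforts': array([ -0.0009, -39.3699, -37.0465,  -0.0002,   0.0005,   0.    ]), 'tool_pos': array([ 0.1888, -0.5958,  0.4047]), 'tool_rot': array([0.    , 0.9883, 0.1528, 0.    ]), 'contact_force': array([-0.2344,  0.0313,  0.3417]), 'ft_torque': array([-0.0241,  0.0536, -0.0414]), 'gripper_width': 0.9997035880799263}
```

View pictures.

View pics/scene0.png

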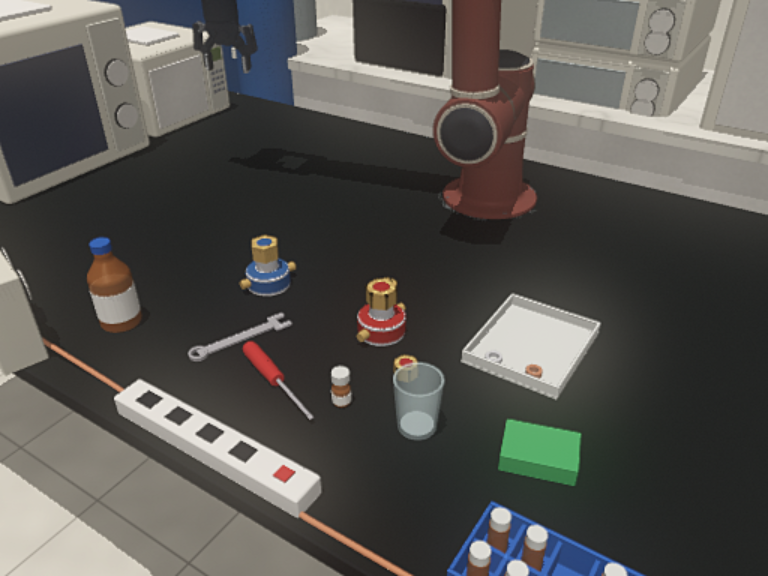

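View pics/side0.png

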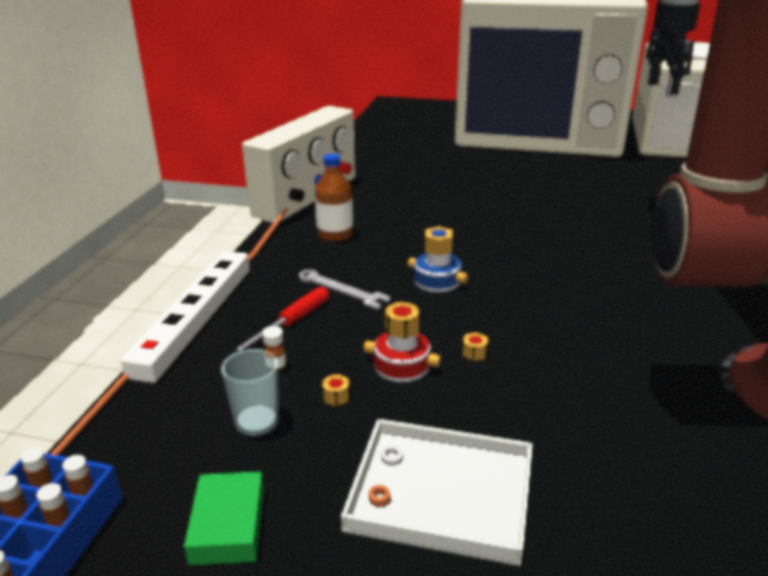

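Scene: hydrogen trap with its notched cap at about (382,300) px in the scene view. The two smaller decoy caps lie on the bench at about (405,365) scene and (475,345) side. The tray is clear on its robot side. The next move brings the hand above the trap with the last joint wound back.

play_rows(increments=[{"offset": [18.4, -17.4, 0.8], "twist": -0.11, "grip": 1}, {"offset": [36.8, -34.7, 1.7], "twist": -0.22, "grip": 1}, {"offset": [55.1, -52.1, 2.5], "twist": -0.33, "grip": 1}, {"offset": [73.5, -69.4, 3.4], "twist": -0.44, "grip": 1}, {"offset": [91.9, -86.8, 4.2], "twist": -0.55, "grip": 1}])

```text
time: 1.52
tool_pos: [0.2505, -0.4843, 0.4005]
tool_rot: [0.0, 0.909, 0.418, 0.0]
contact_force: [-0.2, -0.4, 0.3]
gripper_width: 1.0
```

play_rows(increments=[{"offset": [24.7, -5.2, 0.8], "twist": -0.11, "grip": 1}, {"offset": [49.5, -10.4, 1.7], "twist": -0.22, "grip": 1}, {"offset": [74.2, -15.6, 2.5], "twist": -0.33, "grip": 1}, {"offset": [99, -20.8, 3.4], "twist": -0.44, "grip": 1}, {"offset": [123.7, -26, 4.2], "twist": -0.55, "grip": 1}])

```text
time: 1.93
tool_pos: [0.3119, -0.3736, 0.3964]
tool_rot: [0.0, 0.761, 0.649, 0.0]
contact_force: [0.7, -0.7, -0.1]
gripper_width: 0.999
```

play_rows(increments=[{"offset": [23.8, 8.5, 0.8], "twist": -0.11, "grip": 1}, {"offset": [47.6, 17, 1.7], "twist": -0.22, "grip": 1}, {"offset": [71.4, 25.5, 2.5], "twist": -0.33, "grip": 1}, {"offset": [95.2, 34, 3.4], "twist": -0.44, "grip": 1}, {"offset": [119, 42.5, 4.2], "twist": -0.55, "grip": 1}])

```text
time: 2.35
tool_pos: [0.3732, -0.2631, 0.3923]
tool_rot: [0.0, 0.556, 0.831, -0.0]
contact_force: [-0.4, -1.0, -0.4]
gripper_width: 1.002
```

play_rows(increments=[{"offset": [15.9, 19.7, 0.8], "twist": -0.11, "grip": 1}, {"offset": [31.7, 39.4, 1.7], "twist": -0.22, "grip": 1}, {"offset": [47.6, 59.1, 2.5], "twist": -0.33, "grip": 1}, {"offset": [63.4, 78.8, 3.4], "twist": -0.44, "grip": 1}, {"offset": [79.3, 98.5, 4.2], "twist": -0.55, "grip": 1}])

```text
time: 2.77
tool_pos: [0.4346, -0.1526, 0.3881]
tool_rot: [0.0, 0.31, 0.951, -0.0]
contact_force: [0.3, -1.3, 0.4]
gripper_width: 0.994
```

play_rows(increments=[{"offset": [3.2, 25.1, 0.8], "twist": -0.11, "grip": 1}, {"offset": [6.4, 50.2, 1.7], "twist": -0.22, "grip": 1}, {"offset": [9.7, 75.2, 2.5], "twist": -0.33, "grip": 1}, {"offset": [12.9, 100.3, 3.4], "twist": -0.44, "grip": 1}, {"offset": [16.1, 125.4, 4.2], "twist": -0.55, "grip": 1}])

```text
time: 3.18
tool_pos: [0.4961, -0.042, 0.3838]
tool_rot: [0.0, 0.04, 0.999, -0.0]
contact_force: [0.2, 0.0, 1.0]
gripper_width: 0.998
```

play_rows(increments=[{"offset": [-10.4, 23.1, 0.8], "twist": -0.11, "grip": 1}, {"offset": [-20.7, 46.1, 1.7], "twist": -0.22, "grip": 1}, {"offset": [-31.1, 69.2, 2.5], "twist": -0.33, "grip": 1}, {"offset": [-41.4, 92.2, 3.4], "twist": -0.44, "grip": 1}, {"offset": [-51.8, 115.3, 4.2], "twist": -0.55, "grip": 1}])

```text
time: 3.6
tool_pos: [0.5575, 0.0685, 0.3795]
tool_rot: [0.0, -0.233, 0.972, -0.0]
contact_force: [1.1, -0.2, 0.5]
gripper_width: 1.001
```

Run:
```python
from h import *
np.set_printoptions(precision=4,suppress=True)
im=manip.grab_frame("wrist"); k=manip.get_calibration("wrist"); T=np.array(k["T"])
print(k["fx"],k["fy"],k["cx"],k["cy"]);print(T)
for q in ["h2_cap","h2_cap_top","h2_trap"]:
    print(q,[(round(d["p"],2),w("wrist",d["xyz"],T).round(4).tolist()) for d in manip.tip_of(q,"wrist")[:4]])
np.savez("w1.npz",im=im,T=T)
s=manip.state();print(s["joint_pos"],s["tool_rot"],s["tool_pos"])
# rectify plane z=0.091 around the cap: world x right, y up, 4 px/mm, 120 mm
K=np.array([[k["fx"],0,k["cx"]],[0,k["fy"],k["cy"]],[0,0,1]]);Ti=np.linalg.inv(T)
P=[]
D=[(0,0),(480,0),(480,480),(0,480)]
for u,v in D:
    X=[.557+(u-240)/4000,.067-(v-240)/4000,.091,1]; p=K@(Ti@X)[:3]; P.append(p[:2]/p[2])
H=cv2.getPerspectiveTransform(np.float32(P),np.float32(D))
r=cv2.warpPerspective(im,H,(480,480)); cv2.imwrite("r1.png",r)
cv2.imwrite("pics/w1.png",np.hstack([cv2.resize(im,(320,240)),cv2.resize(r,(480,480))[:240]]) if 0 else np.hstack([cv2.copyMakeBorder(cv2.resize(im,(320,240)),0,240,0,0,0),r]))
```

```text
336.1430075833378 336.1430075833378 253.5719994934437 187.68777942040788
[[-0.4587  0.8511  0.2553  0.494 ]
 [ 0.8886  0.4388  0.1337  0.0382]
 [ 0.0018  0.2882 -0.9576  0.348 ]
 [ 0.      0.      0.      1.    ]]
h2_cap [(0.96, [0.4636, 0.0172, 0.0011]), (0.93, [0.6289, 0.1603, 0.0006]), (0.66, [0.5612, 0.0731, 0.0599])]
h2_cap_top [(0.81, [0.6312, 0.1659, 0.0207]), (0.61, [0.5616, 0.0725, 0.0934]), (0.6, [0.461, 0.0168, 0.0226]), (0.3, [0.5337, 0.2658, 0.0052])]
h2_trap [(0.75, [0.5551, 0.073, 0.0])]
[-0.0118 -0.0822  1.789  -0.0004  1.4354 -2.0477] [-0.0003 -0.2305  0.9731 -0.0001] [0.5571 0.0676 0.3794]
```

View pics/w1.png

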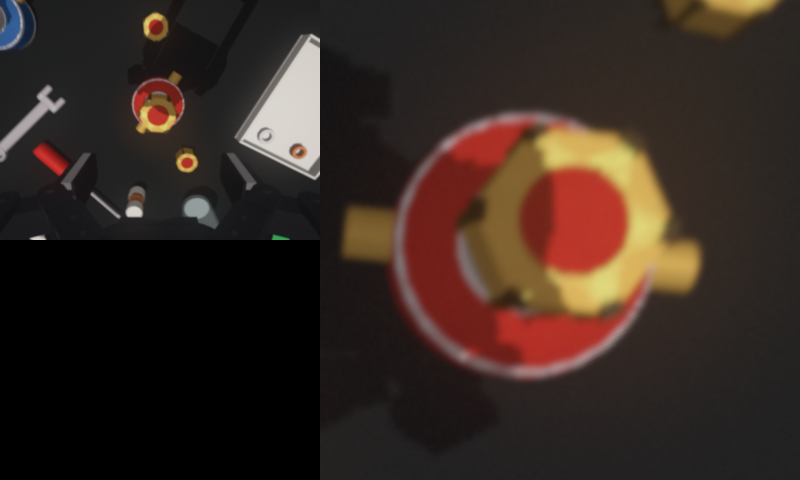

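Wrist view: cap on the trap at (158,115) in the small image, with its red dot centred at (573,220) in the rectified picture. It sits a few mm off the static cameras' estimate. I'll fit the hexagonal prism silhouette in all three cameras for position and yaw.

```bash
cat > fit.py <<'E'
from h import *
from scipy.optimize import minimize
def proj(k,T,X):
    p=(np.linalg.inv(T)@np.c_[X,np.ones(len(X))].T)[:3]
    return np.c_[k["fx"]*p[0]/p[2]+k["cx"],k["fy"]*p[1]/p[2]+k["cy"]]
def fit(cam,im,T,z0,c0,S=8,R=26):
    k=manip.get_calibration(cam)
    def prism(x,y,a):
        t=a+np.pi/6+np.arange(6)*np.pi/3
        return np.vstack([np.c_[x+.0254*np.cos(t),y+.0254*np.sin(t),np.full(6,z)] for z in (z0,z0+.03)])
    c=proj(k,T,np.array([[*c0,z0+.015]]))[0]
    M=cv2.getRectSubPix(im,(2*R*1+1,2*R+1),tuple(map(float,c)))
    B=cv2.resize(M,None,fx=S,fy=S,interpolation=cv2.INTER_CUBIC)
    hsv=cv2.cvtColor(B,cv2.COLOR_BGR2HSV)
    brass=cv2.inRange(hsv,(11,90,45),(35,255,255))
    f=lambda uv:(uv-c+R+.5)*S-.5
    # keep only near the nominal prism, fill the dot
    keep=np.zeros(brass.shape,np.uint8); cv2.fillConvexPoly(keep,cv2.convexHull(f(proj(k,T,prism(*c0,0))).astype(np.int32)),255)
    keep=cv2.dilate(keep,np.ones((int(S*5),)*2,np.uint8))
    brass&=keep
    brass=cv2.morphologyEx(brass,cv2.MORPH_CLOSE,cv2.getStructuringElement(2,(3*S,3*S)))
    cs,_=cv2.findContours(brass,0,2); C=max(cs,key=cv2.contourArea); m=np.zeros_like(brass); cv2.drawContours(m,[C],-1,255,-1)
    def cost(p):
        h=np.zeros_like(m); cv2.fillConvexPoly(h,cv2.convexHull((f(proj(k,T,prism(*p)))*16).astype(np.int32)),255,shift=4)
        return np.count_nonzero(h^m)/np.count_nonzero(m)
    best=[]
    for a in np.radians(np.arange(-30,30,5)):
        r=minimize(cost,[*c0,a],method="Nelder-Mead",options=dict(initial_simplex=[[*c0,a],[c0[0]+.004,c0[1],a],[c0[0],c0[1]+.004,a],[*c0,a+.1]],maxiter=120))
        best.append((r.fun,r.x))
    best.sort(key=lambda b:b[0])
    for b in best[:4]: print(cam,round(b[0],4),b[1][:2].round(4),round(np.degrees(b[1][2])%60,1))
    o=B.copy(); q=f(proj(k,T,prism(*best[0][1]))).astype(np.int32)
    cv2.polylines(o,[q[:6],q[6:]],True,(255,255,0),1); cv2.drawContours(o,[C],-1,(0,255,0),1)
    return cv2.resize(o,(400,400))
E
python3 - <<'E'
from fit import *
d=np.load("w1.npz"); O=[fit("wrist",d["im"],d["T"],.061,(.56,.072),S=8,R=36)]
for c in ["scene"]:
    im=manip.grab_frame(c); T=np.array(manip.get_calibration(c)["T"])
    O.append(fit(c,im,T,.061,(.557,.068)))
im=manip.grab_frame("side"); cv2.imwrite("pics/fit1.png",np.hstack(O)); fit("side",im,np.array(manip.get_calibration("side")["T"]),.061,(.557,.068))
E
```

```text
wrist 0.0693 [0.5612 0.0725] 22.9
wrist 0.0694 [0.5612 0.0725] 22.7
wrist 0.0694 [0.5612 0.0725] 22.6
wrist 0.0694 [0.5613 0.0725] 22.9
scene 0.0867 [0.5578 0.0673] 28.8
scene 0.0868 [0.5577 0.0673] 28.7
scene 0.0871 [0.5578 0.0674] 27.4
scene 0.0871 [0.5579 0.0674] 27.1
side 0.0744 [0.5587 0.0617] 33.6
side 0.0745 [0.5589 0.0615] 32.6
side 0.0746 [0.5588 0.0615] 33.2
side 0.0747 [0.5588 0.0613] 34.2
```

View pics/fit1.png

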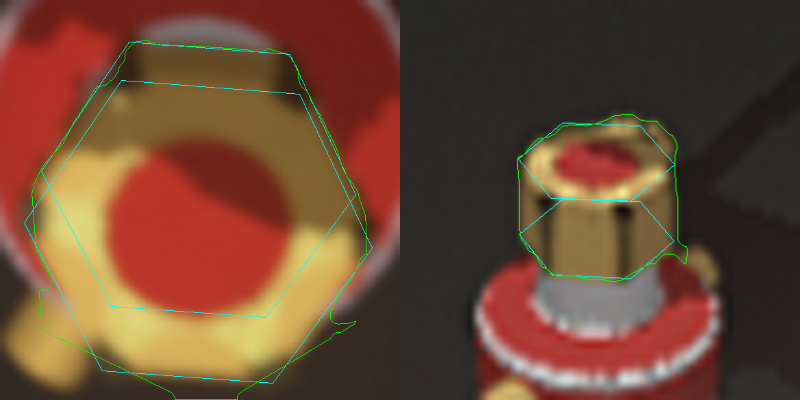

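Wrist fit gives a yaw of about 23–25°, so the jaws are already nearly square to a pair of flats. I'll go lower for a sharper look before grasping.

play_rows(increments=[{"offset": [-2, 1, 33], "twist": 0, "grip": 1}, {"offset": [-4, 2, 66], "twist": 0, "grip": 1}, {"offset": [-5, 2, 99], "twist": 0, "grip": 1}, {"offset": [-5, 2, 99], "twist": 0, "grip": 1}, {"offset": [-5, 2, 99], "twist": 0, "grip": 1}])

```text
time: 4.32
tool_pos: [0.5596, 0.0705, 0.2788]
tool_rot: [-0.002, -0.23, 0.973, 0.0]
contact_force: [0.1, -0.4, 0.4]
gripper_width: 1.001
```

Run:
```python
from h import *
from fit import proj
np.set_printoptions(precision=4,suppress=True)
im=manip.grab_frame("wrist"); k=manip.get_calibration("wrist"); T=np.array(k["T"]);np.savez("w2.npz",im=im,T=T)
s=manip.state();print(s["joint_pos"],s["tool_rot"],s["tool_pos"])
D=np.float32([(0,0),(480,0),(480,480),(0,480)])
P=proj(k,T,np.array([[.5605+(u-240)/6000,.0715-(v-240)/6000,.091] for u,v in D]))
r=cv2.warpPerspective(im,cv2.getPerspectiveTransform(np.float32(P),D),(480,480))
for i in range(0,480,60): cv2.line(r,(i,0),(i,6),(255,255,255),1)
h=cv2.cvtColor(r,cv2.COLOR_BGR2HSV); m=(cv2.inRange(h,(0,120,60),(8,255,255))|cv2.inRange(h,(172,120,60),(180,255,255)))
cs,_=cv2.findContours(m,0,2)
for c in cs:
    if cv2.contourArea(c)>3000:
        (x,y),ax,a=cv2.fitEllipse(c); print("red",x,y,ax,.5605+(x-240)/6000,.0715-(y-240)/6000)
cv2.imwrite("pics/w2.png",np.hstack([cv2.copyMakeBorder(cv2.resize(im,(320,240)),0,240,0,0,0),r]))
```

```text
[-0.0064  0.0196  1.8605 -0.0001  1.2612 -2.0411] [ 0.0001 -0.2299  0.9732 -0.0001] [0.5607 0.0706 0.2814]
red 248.17755126953125 259.0014343261719 (162.54190063476562, 164.79489135742188) 0.5618629252115885 0.06833309427897134
red 150.6590118408203 309.0275573730469 (284.8746032714844, 329.681640625) 0.5456098353068034 0.05999540710449218
```

View pics/w2.png

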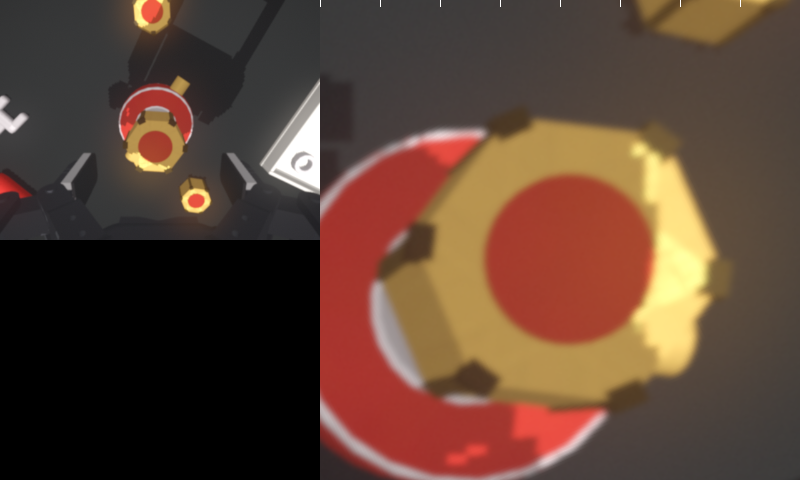

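Sharper view: the six notched corners of the top are at (510,123), (658,138), (718,277), (628,397), (478,378) and (420,242). They centre on the dot (568,259). The flats' normals therefore lie at 23.2° + 60k, so the jaws need turning by 26.6°, since they now face a corner.

play_rows(increments=[{"offset": [0, -0.6, 5], "twist": -0.11, "grip": 1}, {"offset": [0.3, -1.2, 10], "twist": -0.22, "grip": 1}, {"offset": [0.3, -1.7, 15], "twist": -0.33, "grip": 1}, {"offset": [0.3, -1.7, 20], "twist": -0.44, "grip": 1}, {"offset": [0.3, -1.7, 20], "twist": -0.465, "grip": 1}])

```text
time: 4.78
tool_pos: [0.562, 0.0692, 0.2632]
tool_rot: [0.002, -0.449, 0.893, -0.001]
contact_force: [0.3, -0.4, -0.1]
gripper_width: 0.996
```

play_rows(increments=[{"offset": [0, 0, 0], "twist": 0, "grip": 0.8}, {"offset": [0, 0, 0], "twist": 0, "grip": 0.8}, {"offset": [0, 0, 0], "twist": 0, "grip": 0.8}])

```text
time: 5.03
tool_pos: [0.5616, 0.0695, 0.2622]
tool_rot: [0.001, -0.448, 0.894, -0.001]
contact_force: [0.4, 0.4, -0.7]
gripper_width: 0.803
```

Run:
```python
from h import *
from fit import proj
np.set_printoptions(precision=4,suppress=True)
im=manip.grab_frame("wrist"); k=manip.get_calibration("wrist"); T=np.array(k["T"]);np.savez("w3.npz",im=im,T=T)
s=manip.state();print(s["joint_pos"],s["tool_rot"],s["tool_pos"],s["contact_force"],s["gripper_width"])
D=np.float32([(0,0),(480,0),(480,480),(0,480)])
P=proj(k,T,np.array([[.5605+(u-240)/6000,.0715-(v-240)/6000,.091] for u,v in D]))
r=cv2.warpPerspective(im,cv2.getPerspectiveTransform(np.float32(P),D),(480,480))
h=cv2.cvtColor(r,cv2.COLOR_BGR2HSV); m=(cv2.inRange(h,(0,120,60),(8,255,255))|cv2.inRange(h,(172,120,60),(180,255,255)))
cs,_=cv2.findContours(m,0,2)
for c in cs:
    if cv2.contourArea(c)>3000:
        (x,y),ax,a=cv2.fitEllipse(c); print("red",x,y,ax,.5605+(x-240)/6000,.0715-(y-240)/6000)
q=s["tool_rot"]; a=2*np.arctan2(q[2],q[1]); print("y yaw",np.degrees(a)-90)
cv2.imwrite("pics/w3.png",np.hstack([cv2.copyMakeBorder(cv2.resize(im,(320,240)),0,240,0,0,0),r]))
```

```text
[-0.0083  0.0446  1.8709  0.      1.2243 -2.5079] [ 0.0008 -0.4479  0.8941 -0.0004] [0.5615 0.0696 0.2617] [-0.2915 -0.0685  0.5757] 0.8039218642594803
red 192.48419189453125 316.72601318359375 (273.59625244140625, 384.840576171875) 0.5525806986490885 0.058712331136067705
red 226.64686584472656 263.1393737792969 (161.0833282470703, 161.90447998046875) 0.5582744776407877 0.06764343770345052
y yaw 143.2216957612734
```

View pics/w3.png

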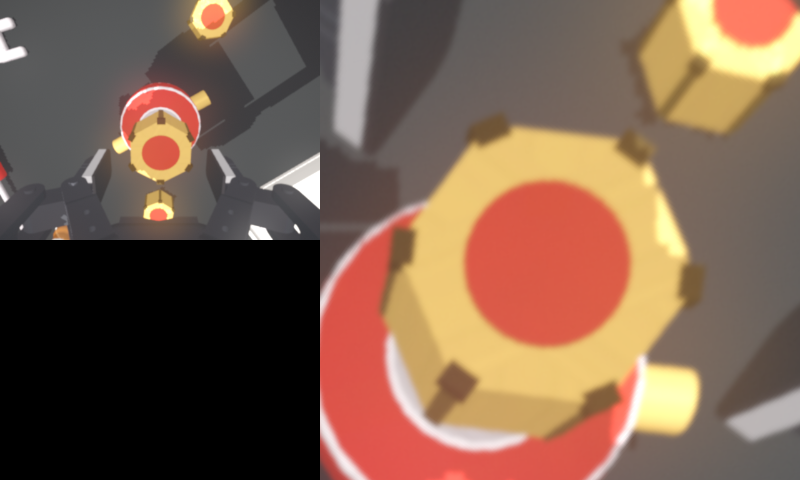

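Closer view: cap dot at (547,263), i.e. (0.558, 0.0676), agreeing with the scene camera. Flats are at about 143°, matching the jaws. I'll shift, descend and half close.

play_rows(increments=[{"offset": [3.5, 1.4, 6], "twist": 0, "grip": 0.8}, {"offset": [3.5, 1.4, 12], "twist": 0, "grip": 0.7}, {"offset": [3.5, 1.4, 21.7], "twist": 0, "grip": 0.62}, {"offset": [3.5, 1.4, 21.7], "twist": 0, "grip": 0.62}, {"offset": [3.5, 1.4, 21.7], "twist": 0, "grip": 0.62}])

```text
time: 5.5
tool_pos: [0.5572, 0.0677, 0.2372]
tool_rot: [-0.001, -0.448, 0.894, 0.001]
contact_force: [-0.1, 0.8, -0.5]
gripper_width: 0.618
```

play_rows(increments=[{"offset": [0, 0, 0], "twist": 0, "grip": 0.57}, {"offset": [0, 0, 0], "twist": 0, "grip": 0.57}])

```text
time: 5.67
tool_pos: [0.5581, 0.0677, 0.239]
tool_rot: [0.0, -0.448, 0.894, -0.0]
contact_force: [-0.0, -0.3, -0.2]
gripper_width: 0.57
```

Run:
```python
from h import *
np.set_printoptions(precision=4,suppress=True)
im=manip.grab_frame("wrist"); s=manip.state();print(s["tool_pos"],s["contact_force"],s["ft_torque"],s["gripper_width"])
cv2.imwrite("pics/w4.png",cv2.resize(im[130:,100:400],None,fx=2.3,fy=2.3))
```

```text
[0.5581 0.0677 0.2391] [-0.5571 -0.3138 -0.3388] [-0.016  -0.0187 -0.0134] 0.5709064594179987
```

View pics/w4.png

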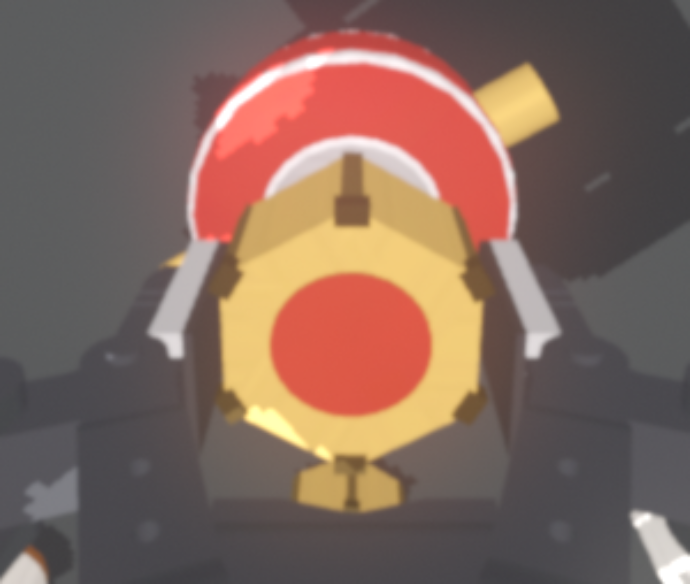

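Fingers straddle the cap symmetrically: cap edges at x 220 and 485, fingers at 218 and 490. I'll close in small steps and watch the force.

play_rows(increments=[{"offset": [0, 0, 0], "twist": 0, "grip": 0.545}, {"offset": [0, 0, 0], "twist": 0, "grip": 0.535}])

```text
time: 5.88
tool_pos: [0.5581, 0.0677, 0.2392]
tool_rot: [0.0, -0.448, 0.894, -0.0]
contact_force: [0.9, 0.5, 0.4]
gripper_width: 0.535
```

play_rows(increments=[{"offset": [0, 0, 0], "twist": 0, "grip": 0.525}, {"offset": [0, 0, 0], "twist": 0, "grip": 0.52}])

```text
time: 6.05
tool_pos: [0.5582, 0.0676, 0.2393]
tool_rot: [0.001, -0.449, 0.894, -0.001]
contact_force: [1.0, -0.7, -0.2]
gripper_width: 0.521
```

play_rows(increments=[{"offset": [0, 0, 0], "twist": 0, "grip": 0.515}, {"offset": [0, 0, 0], "twist": 0, "grip": 0.51}])

```text
time: 6.22
tool_pos: [0.5583, 0.0675, 0.2394]
tool_rot: [0.001, -0.448, 0.894, -0.001]
contact_force: [2.2, -1.1, -0.0]
gripper_width: 0.511
```

play_rows(increments=[{"offset": [0, -0.2, 0], "twist": 0, "grip": 0.505}, {"offset": [0, -0.3, 0], "twist": 0, "grip": 0.5}])

```text
time: 6.38
tool_pos: [0.5584, 0.0674, 0.2394]
tool_rot: [0.0, -0.448, 0.894, -0.0]
contact_force: [1.1, -0.7, 2.3]
gripper_width: 0.513
```

play_rows(increments=[{"offset": [0, 0, 0], "twist": 0, "grip": 0.47}, {"offset": [0, 0, 0], "twist": 0, "grip": 0.45}])

```text
time: 6.55
tool_pos: [0.5584, 0.0674, 0.2394]
tool_rot: [0.0, -0.449, 0.894, -0.0]
contact_force: [1.5, -1.5, 4.6]
gripper_width: 0.505
```

play_rows(increments=[{"offset": [0, 0, -0.1], "twist": 0.06, "grip": 0.45}, {"offset": [0, 0, -0.2], "twist": 0.12, "grip": 0.45}])

```text
time: 6.72
tool_pos: [0.5584, 0.0676, 0.2397]
tool_rot: [0.0, -0.393, 0.92, 0.0]
contact_force: [0.1, -0.1, 4.7]
gripper_width: 0.505
```

Run:
```python
from h import *
np.set_printoptions(precision=4,suppress=True)
s=manip.state();print(s["tool_pos"],s["contact_force"],s["ft_torque"],s["gripper_width"])
```

```text
[0.5584 0.0676 0.2397] [ 0.1074 -0.1088  4.6629] [-0.0803 -0.0054 -0.0358] 0.5047311432056656
```

play_rows(increments=[{"offset": [0, 0, -0.2], "twist": 0.08, "grip": 0.45}, {"offset": [0, 0, -0.4], "twist": 0.16, "grip": 0.45}])

```text
time: 6.88
tool_pos: [0.5583, 0.0677, 0.2401]
tool_rot: [0.0, -0.318, 0.948, 0.0]
contact_force: [0.7, -0.9, 5.2]
gripper_width: 0.504
```

play_rows(increments=[{"offset": [0, 0, -0.1], "twist": 0.08, "grip": 0.45}, {"offset": [0, 0, -0.2], "twist": 0.16, "grip": 0.45}])

```text
time: 7.05
tool_pos: [0.5583, 0.0677, 0.2403]
tool_rot: [0.0, -0.241, 0.971, 0.0]
contact_force: [-1.1, -0.4, 3.5]
gripper_width: 0.503
```

play_rows(increments=[{"offset": [0, 0, 0], "twist": 0.08, "grip": 0.45}, {"offset": [0, 0, 0], "twist": 0.16, "grip": 0.45}])

```text
time: 7.22
tool_pos: [0.5583, 0.0677, 0.2403]
tool_rot: [0.0, -0.162, 0.987, 0.0]
contact_force: [0.1, 0.0, 5.5]
gripper_width: 0.503
```

play_rows(increments=[{"offset": [0, 0, 0], "twist": 0.05, "grip": 0.45}, {"offset": [0, 0, 0], "twist": 0.1, "grip": 0.45}])

```text
time: 7.38
tool_pos: [0.5583, 0.0677, 0.2402]
tool_rot: [0.0, -0.114, 0.994, 0.0]
contact_force: [0.7, 1.0, 5.3]
gripper_width: 0.503
```

play_rows(increments=[{"offset": [0, 0, 0], "twist": 0.06, "grip": 0.45}, {"offset": [0, 0, 0], "twist": 0.12, "grip": 0.45}])

```text
time: 7.55
tool_pos: [0.5584, 0.0677, 0.2405]
tool_rot: [0.0, -0.054, 0.999, 0.0]
contact_force: [0.1, 0.4, 6.5]
gripper_width: 0.505
```

play_rows(increments=[{"offset": [0, 0, 0], "twist": 0.05, "grip": 0.45}, {"offset": [0, 0, 0], "twist": 0.05, "grip": 0.45}])

```text
time: 7.72
tool_pos: [0.5584, 0.0678, 0.2407]
tool_rot: [0.0, -0.029, 1.0, 0.0]
contact_force: [-0.9, 0.4, 6.6]
gripper_width: 0.505
```

Force creeping up with z drifting suggests the lower flank: lead of about 24 mm/turn. Recentring in the play and testing that.

play_rows(increments=[{"offset": [0, 0, -0.5], "twist": 0, "grip": 0.45}, {"offset": [0, 0, -1.0], "twist": 0, "grip": 0.45}])

```text
time: 7.88
tool_pos: [0.5584, 0.0677, 0.2413]
tool_rot: [0.0, -0.03, 1.0, 0.0]
contact_force: [2.2, 1.5, 3.4]
gripper_width: 0.501
```

play_rows(increments=[{"offset": [0, 0, -0.2], "twist": 0.05, "grip": 0.45}, {"offset": [0, 0, -0.4], "twist": 0.1, "grip": 0.45}])

```text
time: 8.05
tool_pos: [0.5583, 0.0677, 0.2415]
tool_rot: [0.0, 0.021, 1.0, 0.0]
contact_force: [-0.1, 0.3, 4.7]
gripper_width: 0.501
```

play_rows(increments=[{"offset": [0, 0, -0.3], "twist": 0.08, "grip": 0.45}, {"offset": [0, 0, -0.6], "twist": 0.16, "grip": 0.45}])

```text
time: 8.22
tool_pos: [0.5582, 0.0677, 0.242]
tool_rot: [0.0, 0.102, 0.995, 0.0]
contact_force: [0.1, -0.6, 4.5]
gripper_width: 0.501
```

play_rows(increments=[{"offset": [0, 0, -0.3], "twist": 0.08, "grip": 0.45}, {"offset": [0, 0, -0.6], "twist": 0.16, "grip": 0.45}])

```text
time: 8.38
tool_pos: [0.5583, 0.0677, 0.2427]
tool_rot: [0.0, 0.181, 0.984, 0.0]
contact_force: [0.9, 0.1, 4.4]
gripper_width: 0.5
```

play_rows(increments=[{"offset": [0, 0, -0.3], "twist": 0.08, "grip": 0.45}, {"offset": [0, 0, -0.6], "twist": 0.16, "grip": 0.45}, {"offset": [0, 0, -0.8], "twist": 0.24, "grip": 0.45}])

```text
time: 8.63
tool_pos: [0.5583, 0.0676, 0.2436]
tool_rot: [0.0, 0.297, 0.955, 0.0]
contact_force: [1.7, -0.3, 4.5]
gripper_width: 0.503
```

play_rows(increments=[{"offset": [0, 0, -0.2], "twist": 0.06, "grip": 0.45}, {"offset": [0, 0, -0.4], "twist": 0.12, "grip": 0.45}])

```text
time: 8.8
tool_pos: [0.5584, 0.0676, 0.2441]
tool_rot: [0.0, 0.354, 0.935, 0.0]
contact_force: [1.6, -0.9, 4.2]
gripper_width: 0.502
```

play_rows(increments=[{"offset": [0, 0, -0.1], "twist": 0.06, "grip": 0.45}, {"offset": [0, 0, -0.2], "twist": 0.12, "grip": 0.45}])

```text
time: 8.97
tool_pos: [0.5584, 0.0675, 0.2442]
tool_rot: [0.001, 0.409, 0.913, 0.0]
contact_force: [2.1, -1.0, 5.1]
gripper_width: 0.505
```

play_rows(increments=[{"offset": [0, 0, -0.2], "twist": 0.06, "grip": 0.45}, {"offset": [0, 0, -0.3], "twist": 0.12, "grip": 0.45}])

```text
time: 9.13
tool_pos: [0.5585, 0.0675, 0.2447]
tool_rot: [0.001, 0.463, 0.886, 0.0]
contact_force: [0.9, -0.6, 5.7]
gripper_width: 0.504
```

play_rows(increments=[{"offset": [0, 0, -0.5], "twist": 0, "grip": 0.45}, {"offset": [0, 0, -0.9], "twist": 0.0, "grip": 0.45}])

```text
time: 9.3
tool_pos: [0.5582, 0.0675, 0.245]
tool_rot: [0.0, 0.461, 0.887, 0.0]
contact_force: [1.8, -0.3, 2.2]
gripper_width: 0.504
```

play_rows(increments=[{"offset": [0, 0, -0.3], "twist": 0.07, "grip": 0.45}, {"offset": [0, 0, -0.5], "twist": 0.14, "grip": 0.45}])

```text
time: 9.47
tool_pos: [0.5582, 0.0674, 0.2454]
tool_rot: [0.0, 0.523, 0.852, -0.0]
contact_force: [1.6, -1.2, 4.3]
gripper_width: 0.506
```

play_rows(increments=[{"offset": [0, 0, -0.4], "twist": 0, "grip": 0.45}, {"offset": [0, 0, -0.8], "twist": 0.0, "grip": 0.45}])

```text
time: 9.63
tool_pos: [0.5579, 0.0675, 0.2457]
tool_rot: [-0.0, 0.522, 0.853, -0.0]
contact_force: [1.5, -0.3, 1.0]
gripper_width: 0.5
```

Run:
```python
from h import *
np.set_printoptions(precision=4,suppress=True)
s=manip.state();print(s["tool_pos"],s["contact_force"],s["ft_torque"],s["gripper_width"],s["joint_pos"])
```

```text
[0.5579 0.0675 0.2457] [ 1.5444 -0.2705  0.9965] [-0.1103 -0.2426  0.0909] 0.49978066065510435 [-0.012   0.0572  1.8876  0.0001  1.1974 -0.4853]
```

play_rows(increments=[{"offset": [0, 0, -0.3], "twist": 0, "grip": 0.45}, {"offset": [0, 0, -0.4], "twist": 0.0, "grip": 0.45}])

```text
time: 9.8
tool_pos: [0.5578, 0.0675, 0.2458]
tool_rot: [-0.001, 0.522, 0.853, -0.0]
contact_force: [0.6, 0.5, -0.0]
gripper_width: 0.507
```

play_rows(increments=[{"offset": [0, 0, 0], "twist": 0, "grip": 0.45}, {"offset": [0, 0, 0], "twist": 0.0, "grip": 0.45}, {"offset": [0, 0, 0], "twist": 0.0, "grip": 0.45}])

```text
time: 10.05
tool_pos: [0.5578, 0.0675, 0.246]
tool_rot: [-0.001, 0.522, 0.853, -0.0]
contact_force: [1.2, 0.4, -0.2]
gripper_width: 0.502
```

play_rows(increments=[{"offset": [0, 0, -0.1], "twist": 0.06, "grip": 0.45}, {"offset": [0, 0, -0.2], "twist": 0.12, "grip": 0.45}])

```text
time: 10.22
tool_pos: [0.5578, 0.0674, 0.2463]
tool_rot: [-0.0, 0.574, 0.819, -0.0]
contact_force: [0.6, -0.1, -0.1]
gripper_width: 0.506
```

play_rows(increments=[{"offset": [0, 0, -0.2], "twist": 0.06, "grip": 0.45}, {"offset": [0, 0, -0.4], "twist": 0.12, "grip": 0.45}])

```text
time: 10.38
tool_pos: [0.5579, 0.0674, 0.2467]
tool_rot: [-0.0, 0.622, 0.783, -0.0]
contact_force: [1.7, -1.0, -0.4]
gripper_width: 0.504
```

play_rows(increments=[{"offset": [0, 0, -0.4], "twist": 0.08, "grip": 0.45}, {"offset": [0, 0, -0.8], "twist": 0.16, "grip": 0.45}])

```text
time: 10.55
tool_pos: [0.5578, 0.0674, 0.2474]
tool_rot: [-0.001, 0.683, 0.73, -0.001]
contact_force: [0.6, -0.1, -0.1]
gripper_width: 0.505
```

play_rows(increments=[{"offset": [0, 0, -0.3], "twist": 0.08, "grip": 0.45}, {"offset": [0, 0, -0.6], "twist": 0.16, "grip": 0.45}])

```text
time: 10.72
tool_pos: [0.5578, 0.0674, 0.248]
tool_rot: [-0.0, 0.739, 0.674, -0.001]
contact_force: [0.1, -0.7, 0.2]
gripper_width: 0.504
```

play_rows(increments=[{"offset": [0, 0, -0.3], "twist": 0.08, "grip": 0.45}, {"offset": [0, 0, -0.7], "twist": 0.16, "grip": 0.45}, {"offset": [0, 0, -1.0], "twist": 0.24, "grip": 0.45}])

```text
time: 10.97
tool_pos: [0.5577, 0.0675, 0.2491]
tool_rot: [-0.001, 0.814, 0.58, -0.001]
contact_force: [-0.2, 0.3, 0.6]
gripper_width: 0.504
```

play_rows(increments=[{"offset": [0, 0, -0.3], "twist": 0.08, "grip": 0.45}, {"offset": [0, 0, -0.6], "twist": 0.16, "grip": 0.45}])

```text
time: 11.13
tool_pos: [0.5577, 0.0676, 0.2497]
tool_rot: [-0.001, 0.858, 0.513, -0.001]
contact_force: [0.2, -0.0, 0.9]
gripper_width: 0.503
```

play_rows(increments=[{"offset": [0, 0, -0.5], "twist": 0.06, "grip": 0.45}, {"offset": [0, 0, -1.0], "twist": 0.12, "grip": 0.45}])

```text
time: 11.3
tool_pos: [0.5576, 0.0676, 0.2505]
tool_rot: [-0.001, 0.887, 0.461, -0.001]
contact_force: [0.9, 0.1, -1.1]
gripper_width: 0.502
```

play_rows(increments=[{"offset": [0, 0, -0.3], "twist": 0.08, "grip": 0.45}, {"offset": [0, 0, -0.6], "twist": 0.16, "grip": 0.45}])

```text
time: 11.47
tool_pos: [0.5577, 0.0677, 0.2511]
tool_rot: [-0.001, 0.921, 0.389, -0.001]
contact_force: [0.6, 1.4, -0.7]
gripper_width: 0.501
```

play_rows(increments=[{"offset": [0, 0, -0.3], "twist": 0.08, "grip": 0.45}, {"offset": [0, 0, -0.6], "twist": 0.16, "grip": 0.45}])

```text
time: 11.63
tool_pos: [0.5577, 0.0678, 0.2518]
tool_rot: [-0.001, 0.95, 0.314, -0.001]
contact_force: [0.9, 0.8, -0.1]
gripper_width: 0.498
```

play_rows(increments=[{"offset": [0, 0, -0.3], "twist": 0.08, "grip": 0.45}, {"offset": [0, 0, -0.6], "twist": 0.16, "grip": 0.45}])

```text
time: 11.8
tool_pos: [0.5578, 0.0678, 0.2525]
tool_rot: [-0.001, 0.972, 0.237, -0.001]
contact_force: [0.6, 1.0, -0.2]
gripper_width: 0.503
```

play_rows(increments=[{"offset": [0, 0, -0.3], "twist": 0.08, "grip": 0.45}, {"offset": [0, 0, -0.6], "twist": 0.16, "grip": 0.45}])

```text
time: 11.97
tool_pos: [0.5579, 0.0677, 0.2532]
tool_rot: [-0.0, 0.987, 0.158, -0.0]
contact_force: [1.0, 0.5, -0.3]
gripper_width: 0.5
```

play_rows(increments=[{"offset": [0, 0, -0.3], "twist": 0.08, "grip": 0.45}, {"offset": [0, 0, -0.6], "twist": 0.16, "grip": 0.45}])

```text
time: 12.13
tool_pos: [0.558, 0.0678, 0.2539]
tool_rot: [-0.0, 0.997, 0.079, -0.0]
contact_force: [0.9, 1.2, -0.4]
gripper_width: 0.505
```

play_rows(increments=[{"offset": [0, 0, -0.3], "twist": 0.08, "grip": 0.45}, {"offset": [0, 0, -0.6], "twist": 0.16, "grip": 0.45}, {"offset": [0, 0, -0.9], "twist": 0.24, "grip": 0.45}])

```text
time: 12.38
tool_pos: [0.558, 0.0677, 0.2549]
tool_rot: [-0.0, 0.999, -0.041, -0.0]
contact_force: [1.3, 0.7, -0.1]
gripper_width: 0.501
```

play_rows(increments=[{"offset": [0, 0, -0.4], "twist": 0.1, "grip": 0.45}, {"offset": [0, 0, -0.8], "twist": 0.2, "grip": 0.45}])

```text
time: 12.55
tool_pos: [0.5581, 0.0676, 0.2557]
tool_rot: [-0.0, 0.99, -0.141, -0.0]
contact_force: [1.5, -0.1, -0.2]
gripper_width: 0.505
```

play_rows(increments=[{"offset": [0, 0, -0.4], "twist": 0, "grip": 0.45}, {"offset": [0, 0, -0.8], "twist": 0, "grip": 0.45}, {"offset": [0, 0, -0.8], "twist": 0, "grip": 0.45}])

```text
time: 12.8
tool_pos: [0.5577, 0.0675, 0.2561]
tool_rot: [0.0, 0.99, -0.138, -0.001]
contact_force: [-0.6, 1.3, -1.4]
gripper_width: 0.508
```

play_rows(increments=[{"offset": [0, 0, -0.4], "twist": 0, "grip": 0.45}, {"offset": [0, 0, -0.6], "twist": 0, "grip": 0.45}, {"offset": [0, 0, -0.6], "twist": 0, "grip": 0.45}])

```text
time: 13.05
tool_pos: [0.5579, 0.0675, 0.2569]
tool_rot: [0.0, 0.99, -0.138, -0.0]
contact_force: [-0.2, -0.2, -1.7]
gripper_width: 0.505
```

Run:
```python
from h import *
np.set_printoptions(precision=4,suppress=True)
im=manip.grab_frame("side"); s=manip.state();print(s["tool_pos"],s["contact_force"],s["ft_torque"],s["gripper_width"],s["joint_pos"])
k=manip.get_calibration("side")
from fit import proj
u,v=proj(k,np.array(k["T"]),np.array([[.558,.068,.08]]))[0].astype(int)
cv2.imwrite("pics/s5.png",cv2.resize(im[v-50:v+50,u-65:u+65],None,fx=6,fy=6,interpolation=cv2.INTER_CUBIC))
```

```text
[0.558  0.0675 0.257 ] [-0.0474 -0.3569 -1.9575] [-0.0058  0.04   -0.0251] 0.5025556893550527 [-0.0121  0.0426  1.8818  0.      1.2179  1.8365]
```

View pics/s5.png

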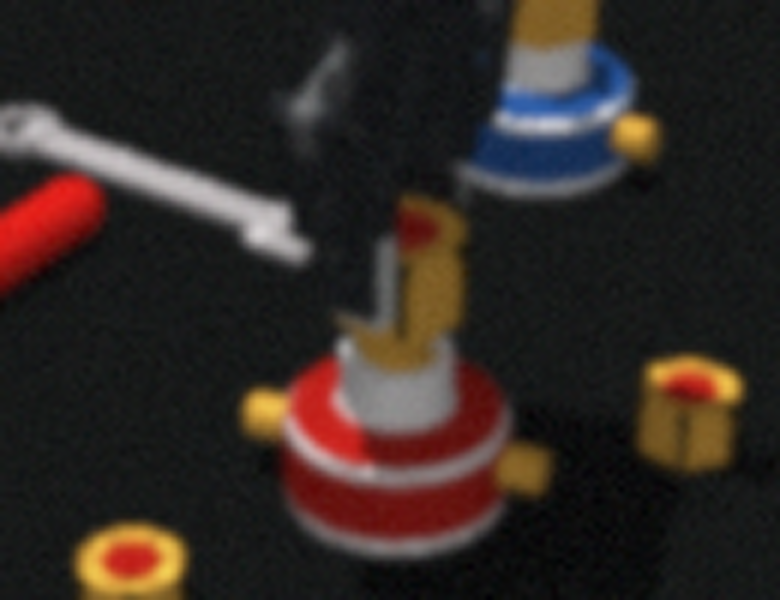

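Cap has visibly risen off the neck (rim at about y=340 in the crop), and side forces and moments have dropped to zero. Lifting a little more to confirm it is free.

play_rows(increments=[{"offset": [0, 0, -0.5], "twist": 0, "grip": 0.45}, {"offset": [0, 0, -1.0], "twist": 0, "grip": 0.45}, {"offset": [0, 0, -1.0], "twist": 0, "grip": 0.45}])

```text
time: 13.35
tool_pos: [0.5582, 0.0675, 0.2584]
tool_rot: [-0.0, 0.99, -0.139, 0.0]
contact_force: [-0.6, -0.1, -1.4]
gripper_width: 0.503
```

play_rows(increments=[{"offset": [0, 0, -0.5], "twist": 0, "grip": 0.45}, {"offset": [0, 0, -1.0], "twist": 0, "grip": 0.45}, {"offset": [0, 0, -1.0], "twist": 0, "grip": 0.45}])

```text
time: 13.6
tool_pos: [0.5582, 0.0675, 0.2593]
tool_rot: [-0.0, 0.99, -0.139, 0.0]
contact_force: [0.4, -0.4, -2.3]
gripper_width: 0.504
```

Free. Lift clear and carry to the empty −x side of the tray.

play_rows(increments=[{"offset": [0, 0, -3], "twist": 0, "grip": 0.45}, {"offset": [0, 0, -9], "twist": 0, "grip": 0.45}, {"offset": [0, 0, -18], "twist": 0, "grip": 0.45}, {"offset": [0, 0, -30], "twist": 0, "grip": 0.45}, {"offset": [0, 0, -41], "twist": 0, "grip": 0.45}])

```text
time: 14.02
tool_pos: [0.5583, 0.0675, 0.302]
tool_rot: [-0.0, 0.99, -0.139, 0.001]
contact_force: [0.2, 0.3, -1.0]
gripper_width: 0.5
```

play_rows(increments=[{"offset": [-10, -10.4, 0], "twist": 0, "grip": 0.45}, {"offset": [-28, -29.1, 0], "twist": 0, "grip": 0.45}, {"offset": [-48, -49.9, 0], "twist": 0, "grip": 0.45}, {"offset": [-68, -70.6, 0], "twist": 0, "grip": 0.45}, {"offset": [-88, -91.4, 0], "twist": 0, "grip": 0.45}])

```text
time: 14.43
tool_pos: [0.4975, 0.1809, 0.3009]
tool_rot: [-0.0, 0.99, -0.139, 0.0]
contact_force: [0.3, 0.2, -1.7]
gripper_width: 0.506
```

play_rows(increments=[{"offset": [-20, -20.8, 0], "twist": 0, "grip": 0.45}, {"offset": [-40, -41.6, 0], "twist": 0, "grip": 0.45}, {"offset": [-60, -62.3, 0], "twist": 0, "grip": 0.45}, {"offset": [-80, -83.1, 0], "twist": 0, "grip": 0.45}, {"offset": [-94.4, -98, 0], "twist": 0, "grip": 0.45}])

```text
time: 14.85
tool_pos: [0.433, 0.3018, 0.3009]
tool_rot: [-0.001, 0.99, -0.138, 0.0]
contact_force: [0.1, 0.8, -1.5]
gripper_width: 0.502
```

Run:
```python
from h import *
np.set_printoptions(precision=4,suppress=True)
im=manip.grab_frame("wrist"); s=manip.state();print(s["tool_pos"],s["contact_force"],s["ft_torque"],s["gripper_width"],s["joint_pos"])
T=np.array(manip.get_calibration("wrist")["T"])
for q in ["tray","ferrule","spacer","h2_cap"]:
    print(q,[(round(d["p"],2),w("wrist",d["xyz"],T).round(4).tolist()) for d in manip.tip_of(q,"wrist")[:4]])
cv2.imwrite("pics/w6.png",im)
```

```text
[0.4319 0.3036 0.3008] [-2.4229  1.3579 -1.1185] [ 0.1095  0.062  -0.0074] 0.5047330388923755 [ 0.471  -0.0925  1.9346  0.0036  1.2989  2.3156]
tray [(0.69, [0.4654, 0.2983, -0.0012])]
ferrule [(0.9, [0.5253, 0.3304, 0.0041])]
spacer [(0.81, [0.5274, 0.2666, 0.0022])]
h2_cap [(0.58, [0.4315, 0.3063, 0.1216])]
```

View pics/w6.png

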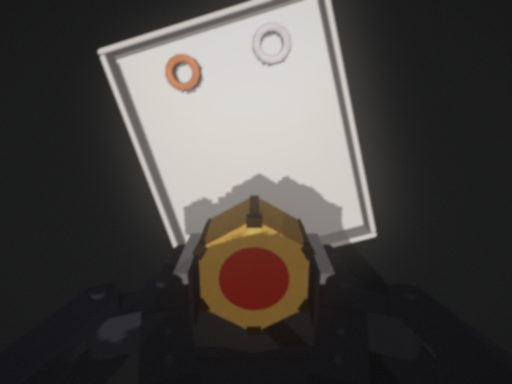

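Cap held level at (255,270), above the empty −x part of the tray; ferrule at (183,72), spacer at (272,43). Descending, then feeling for the floor.

play_rows(increments=[{"offset": [0, 0, 15], "twist": 0, "grip": 0.45}, {"offset": [0, 0, 40], "twist": 0, "grip": 0.45}, {"offset": [0, 0, 65], "twist": 0, "grip": 0.45}, {"offset": [0, 0, 85], "twist": 0, "grip": 0.45}, {"offset": [0, 0, 100], "twist": 0, "grip": 0.45}])

```text
time: 15.52
tool_pos: [0.4347, 0.2983, 0.1982]
tool_rot: [0.001, 0.99, -0.14, -0.001]
contact_force: [0.5, 0.1, -1.5]
gripper_width: 0.503
```

play_rows(increments=[{"offset": [0, 0, 4], "twist": 0, "grip": 0.45}, {"offset": [0, 0, 8], "twist": 0, "grip": 0.45}, {"offset": [0, 0, 11], "twist": 0, "grip": 0.45}, {"offset": [0, 0, 11], "twist": 0, "grip": 0.45}, {"offset": [0, 0, 11], "twist": 0, "grip": 0.45}])

```text
time: 15.93
tool_pos: [0.4354, 0.2998, 0.1903]
tool_rot: [-0.001, 0.99, -0.139, 0.001]
contact_force: [-0.3, -0.4, -0.8]
gripper_width: 0.505
```

play_rows(increments=[{"offset": [0, 0, 1.5], "twist": 0, "grip": 0.45}, {"offset": [0, 0, 3], "twist": 0, "grip": 0.45}, {"offset": [0, 0, 4.5], "twist": 0, "grip": 0.45}, {"offset": [0, 0, 4.5], "twist": 0, "grip": 0.45}])

```text
time: 16.27
tool_pos: [0.4346, 0.2997, 0.1846]
tool_rot: [0.0, 0.99, -0.139, -0.0]
contact_force: [-0.1, 0.6, -1.8]
gripper_width: 0.504
```

play_rows(increments=[{"offset": [0, 0, 0.4], "twist": 0, "grip": 0.45}, {"offset": [0, 0, 0.8], "twist": 0, "grip": 0.45}, {"offset": [0, 0, 1.0], "twist": 0, "grip": 0.45}])

```text
time: 16.52
tool_pos: [0.4347, 0.2997, 0.1837]
tool_rot: [-0.0, 0.99, -0.139, 0.0]
contact_force: [-0.6, 0.7, -1.8]
gripper_width: 0.505
```

play_rows(increments=[{"offset": [0, 0, 0.4], "twist": 0, "grip": 0.45}, {"offset": [0, 0, 0.8], "twist": 0, "grip": 0.45}, {"offset": [0, 0, 0.8], "twist": 0, "grip": 0.45}])

```text
time: 16.77
tool_pos: [0.4347, 0.2997, 0.1828]
tool_rot: [0.0, 0.99, -0.139, -0.0]
contact_force: [-0.4, -0.1, -1.8]
gripper_width: 0.501
```

play_rows(increments=[{"offset": [0, 0, 0.3], "twist": 0, "grip": 0.45}, {"offset": [0, 0, 0.5], "twist": 0, "grip": 0.45}, {"offset": [0, 0, 0.5], "twist": 0, "grip": 0.45}])

```text
time: 17.02
tool_pos: [0.4348, 0.2997, 0.1824]
tool_rot: [0.0, 0.99, -0.139, -0.0]
contact_force: [-0.2, -0.0, -0.8]
gripper_width: 0.507
```

play_rows(increments=[{"offset": [0, 0, 0.3], "twist": 0, "grip": 0.45}, {"offset": [0, 0, 0.5], "twist": 0, "grip": 0.45}, {"offset": [0, 0, 0.5], "twist": 0, "grip": 0.45}])

```text
time: 17.27
tool_pos: [0.4348, 0.2997, 0.1822]
tool_rot: [0.0, 0.99, -0.139, -0.0]
contact_force: [-0.6, -0.1, 0.1]
gripper_width: 0.498
```

play_rows(increments=[{"offset": [0, 0, 0.3], "twist": 0, "grip": 0.45}, {"offset": [0, 0, 0.3], "twist": 0, "grip": 0.45}, {"offset": [0, 0, 0.3], "twist": 0, "grip": 0.45}])

```text
time: 17.52
tool_pos: [0.4349, 0.2997, 0.1822]
tool_rot: [0.0, 0.99, -0.139, -0.0]
contact_force: [-2.6, -3.0, 6.1]
gripper_width: 0.504
```

play_rows(increments=[{"offset": [0, 0, 0], "twist": 0, "grip": 0.5}, {"offset": [0, 0, 0], "twist": 0, "grip": 0.515}, {"offset": [0, 0, 0], "twist": 0, "grip": 0.53}])

```text
time: 17.77
tool_pos: [0.4349, 0.2997, 0.1816]
tool_rot: [-0.0, 0.99, -0.139, 0.0]
contact_force: [1.0, -0.2, -0.1]
gripper_width: 0.533
```

play_rows(increments=[{"offset": [0, 0, 0], "twist": 0, "grip": 0.55}, {"offset": [0, 0, 0], "twist": 0, "grip": 0.6}, {"offset": [0, 0, 0], "twist": 0, "grip": 0.66}, {"offset": [0, 0, 0], "twist": 0, "grip": 0.66}])

```text
time: 18.1
tool_pos: [0.4348, 0.2997, 0.1815]
tool_rot: [-0.0, 0.99, -0.139, 0.0]
contact_force: [0.6, -0.9, 1.2]
gripper_width: 0.66
```

Released, with the cap settled by about 0.5 mm or less. Rise straight up, then back away and check.

play_rows(increments=[{"offset": [0, 0, -4], "twist": 0, "grip": 0.7}, {"offset": [0, 0, -14], "twist": 0, "grip": 0.7}, {"offset": [0, 0, -34], "twist": 0, "grip": 0.7}, {"offset": [0, 0, -64], "twist": 0, "grip": 0.7}, {"offset": [0, 0, -100], "twist": 0, "grip": 0.7}])

```text
time: 18.52
tool_pos: [0.4339, 0.2992, 0.2814]
tool_rot: [0.001, 0.99, -0.139, -0.002]
contact_force: [0.7, 0.9, -0.6]
gripper_width: 0.699
```

play_rows(increments=[{"offset": [0, 0, -35], "twist": 0, "grip": 0.7}, {"offset": [0, 0, -60], "twist": 0, "grip": 0.7}, {"offset": [0, 0, -60], "twist": 0, "grip": 0.7}, {"offset": [0, 0, -60], "twist": 0, "grip": 0.7}])

```text
time: 18.85
tool_pos: [0.4352, 0.3, 0.345]
tool_rot: [-0.002, 0.99, -0.139, 0.002]
contact_force: [-1.1, -0.3, -1.1]
gripper_width: 0.697
```

Run:
```python
from h import *
np.set_printoptions(precision=4,suppress=True)
a=manip.grab_frame("scene"); b=manip.grab_frame("side"); c=manip.grab_frame("wrist"); s=manip.state();print(s["time"],s["tool_pos"],s["contact_force"])
for cam in ("wrist","side"):
    print(cam,[(round(d["p"],2),w(cam,d["xyz"]).round(4).tolist()) for d in manip.tip_of("h2_cap",cam)[:4]])
cv2.imwrite("pics/end.png",np.vstack([np.hstack([cv2.resize(a,(400,300)),cv2.resize(b,(400,300))]),np.hstack([cv2.resize(c,(400,300)),cv2.resize(a[170:290,200:360],(400,300))])]))
```

```text
19.0 [0.4342 0.2994 0.3401] [ 0.216  -0.6717 -0.2473]
wrist [(0.68, [0.4329, 0.3006, -0.0031])]
side [(0.69, [0.4298, 0.3006, 0.0007]), (0.68, [0.623, 0.1595, -0.0031])]
```

View pics/end.png

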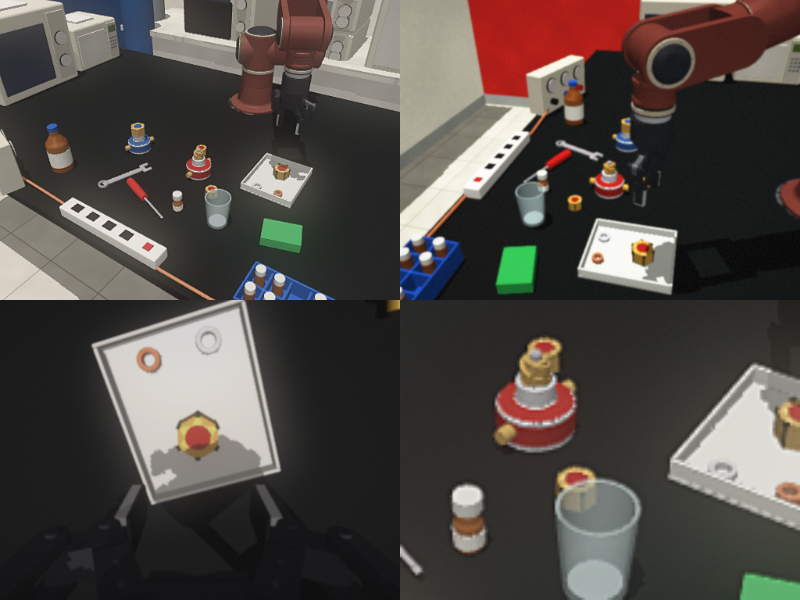

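The last pictures show the trap's post bare and the cap upright, flat in the tray at (197,437) in the wrist view. The rings, the small caps and the nitrogen trap are untouched, and the gripper is clear. Handing in.

```bash
python3 -c "
from plant import manip
print(manip.job_done())"
```

```text
the job is handed in; nothing more can be done
None
```

I unscrewed the hydrogen trap's cap and set it open side down on the floor of the tray's empty −x side, at about (0.434, 0.300). The job was handed in at about 19 s of the 67 s allowed.

- **Unscrewing:** I turned the cap clockwise about 250° in a single grip, climbing with it by feel. I estimate the lead at about 24 mm per turn.
- **Forces:** The wrist read at most about 6.6 N while turning and about −2 N at lift-off. The contact force between cap and trap was not measured directly, so I judged it from these wrist readings.
- **Setting down:** I lowered the cap until it touched; the last small press read about 7 N in all at the wrist. I then opened the jaws slowly; the hand sank about 0.5 mm as it let go.
- **Last checks:** The pictures show the post bare, the cap upright and flat, and the gripper clear. The rings, the small caps, the nitrogen trap and the bystanders look unmoved.
- **Disagreements:** The networks put the cap's rim at −3 mm (wrist) and +1 mm (side) against the 4 mm floor. Before the grasp, the cameras' fixes on the cap differed by up to about 5 mm. The symmetric view of the jaws and the gradual closing settled that.

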